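# Weigh the dabba on the sprung hand scale and set it where its weight says

## Task

Take the hand scale from its stand, catch the dabba's bail with the hook and, without touching the dabba by hand, lift it gently just clear of the counter where it stands and hold it still about a second to read its weight. If it weighs more than 600 g, carry it hanging on the scale to the round cork mat, otherwise to the square terracotta tile, and set it down softly, wholly on the mat or tile. Unhook the scale and hang it back in its stand; leave everything else on the counter alone.

Things in the scene. Friction and masses are not known exactly. Their poses are not given: they have to be found in the camera images.
- scale_grip (a point): Centre of the black handle block at the top of the sprung hand scale (loose, about 180 g in all). The block is 36 mm (scale x) by 24 mm (scale y) by 40 mm tall; pinch it across y from above. Scale z is up as it hangs. The shoulder's underside lies 26 mm below this point.
- scale_shoulder (a point): Middle of the underside of the scale's shoulder (same axes as scale_grip); this face rests on the stand's prongs.
- hook_seat (a point): Point of the sprung steel hook where a load settles, straight below the handle, 141 mm below scale_grip when unloaded: top of the 6 mm wire at the bottom of the J. Hook's lowest point is 6 mm below it. The J lies in the scale's x-z plane, open to the scale's +x; its back is at x -11 to -17 mm.
- hook_tip (a point): Centre of the rounded end of the J's upturned tip, at scale x +16 mm, 6 mm above hook_seat (wire radius 3 mm, so the tip tops out 15 mm above the hook's lowest point). A bar is caught by moving the hook along its +x under it, bar underside above the tip and bar top at most 30 mm above hook_seat, until the bar is over hook_seat; then lift.
- hook (a joint): Draw of the scale's spring in m: 0 with nothing on the hook, grows as the hook is pulled down out of the case, 200 N/m (600 g draws 29.4 mm); hard stops at +55 mm, and at -10 mm when the hook is pushed up into the case.
- stand_seat (a point): Where the shoulder's underside centre belongs on the fixed steel stand: level with two prong tops, 150 mm above the counter. Prongs run along stand x, 10 mm wide, 36 mm apart, open to the stand's -x, free ends 30 mm away with 5 mm upturned lips; a post no taller than the prongs is 45 mm to the +x side. Base plate 120 x 120 x 8 mm. The scale starts here, axes along the stand's.
- bail_mid (a point): Centre of the topmost part of the dabba's fixed wire bail (7 mm wire), 98.5 mm above the dabba's underside. The bail stands in the dabba's y-z plane; its bar runs along the dabba's y, sloping down 4 mm to 36 mm either side. Under its middle 20 mm is free above the flat lid (lid top 75 mm above the underside, flat to 54 mm radius).
- dabba_foot (a point): Centre of the underside of the closed steel dabba: cylinder 110 mm (lid 114 mm) across, 75 mm tall without the bail; weighs between 300 and 900 g, not known beforehand. z is up.
- dabba: The dabba, same origin and axes as dabba_foot.
- scale: The hand scale, same origin and axes as scale_shoulder. Shoulder 34 x 66 x 6 mm under the handle; below it a grey case 22 x 26 mm, 68 mm long, with a white dial on its +x and -x faces (ticks 10 mm apart from 0 at the top; the pointer goes down with the load; the long tick is 30 mm). The sprung hook comes out of its foot.
- mat: Round cork mat fixed on the counter, 170 mm across, 8 mm thick; origin in the middle of its underside.
- tile: Square terracotta tile fixed on the counter, 170 x 170 x 8 mm; origin in the middle of its underside.
- turntable: White plastic turntable, fixed, 190 mm across, 24 mm high, three jars on it; origin under its centre. Bystander.
- jar0: Glass jar 66 mm across, 90 mm tall, on the turntable; origin under its centre. Bystander.
- jar1: Glass jar 66 mm across, 102 mm tall, on the turntable. Bystander.
- jar2: Glass jar 66 mm across, 114 mm tall, on the turntable. Bystander.
- silicone_lid: Black silicone lid, 90 mm across, 18 mm high with its knob. Bystander.
- pestle: Steel pestle lying on the counter, 140 mm long, 34 mm thick. Bystander.
- katori: Small steel bowl, 90 mm across, 40 mm tall. Bystander.
There are look-alikes about, which are no part of the job. Of the things that look like the scale, the smaller one is meant.

How it is judged:
By the outcome, as a careful person would: the job done as asked, in the order asked, and still so for the second after the job is handed in, with the robot touching nothing.
It also fails if it takes over 72 s, if anything falls off the work surface, if the arm or the gripper's body presses on something with over 40 N, if the wrist force passes 120 N, or if a joint passes its speed limit or range.

## Robot

A 6-joint arm with a two-finger parallel gripper is mounted at the origin on the work surface. World frame = base frame: x ahead of the robot, y to its left, z up, the work surface at z = 0. Lengths are in m, angles in rad, forces in N, time in s.
With the tool pointing down it reaches from about 0.2 to 0.875 m from the base axis. Payload 3.4 kg.
Tool frame: the origin (TCP) lies between the finger pads; the fingertips stand 25 mm ahead of it and the grasp point (between the pads) lies 6 mm ahead of it (r.nose_length is the z of the fingertips in the tool frame, in m); z points along the fingers, x is the direction in which the jaws open and shut, and the axes are right-handed (so a half turn about z gives the same grasp; the last joint's range is limited). The gripper opens to 94 mm and grips with 3 to 60 N. Pads are 16 mm wide; open, the fingers measure 119 mm over their backs; the gripper's body (75 mm by 177 mm) begins 78 mm behind the grasp point.
Start: joints at [1.216, 0.276, 1.505, -0, 1.361, -0.121], TCP at [0.133, 0.559, 0.23] pointing down, gripper open.
Joint ranges: [-2.89, 2.89], [-0.75, 2.08], [0.22, 2.7], [-1.18, 4.32], [0.11, 2.71], [-2.7, 2.7]. Speed limits (rad/s): [2.57, 2.57, 3.14, 3.14, 3.14, 3.14].

## Interface

Orientations are given as a unit quaternion [w, x, y, z].
In Python, from plant import r, gripper_to, inverse_kinematics, vision, models, telemetry gives the robot as it stands. Calls block until the motion is done:
- r.move_to(position, orientation): joint-space move of the TCP to a pose.
- r.move_l(position, rot=None, vel=0.15, guard=None): straight line of the TCP; rot=None keeps the orientation; vel is the mean speed in m/s. With guard (N) it stops when the force on the tool has changed by that much, and returns True; else False.
- r.movej(angles): joint-space move.
- gripper_to(opening, f_grip=None): finger opening in m; f_grip is the grip in N (None keeps the last); returns when the fingers have stopped.
- r.hold(seconds).
- inverse_kinematics(position, orientation): joint angles nearest the present ones, or None.
- vision.snapshot(name): name is "scene" or "top" or "wrist"; returns the picture (420x560x3 uint8, red, green, blue); there is no depth.
- vision.get_calibration(name): a dict with "fx", "fy", "cx", "cy" (pixels), "position" and "orientation" of the camera in the world. Camera axes: x right, y down, z forward; pixel columns grow to the right and rows downward; lengths in m; the calibration is good to about 2 mm. A picture is of the moment at which its call begins: read the wrist's pose just before it. get_calibration takes no time and is no camera call; for the wrist camera it gives the pose at the moment of the call.
A pose or a line that the arm cannot do raises r.PlanningError and nothing moves.
- r.sign_off(): hands the job in, once; it reports no verdict.
Trained networks look in the newest picture that a camera, given by its name, has taken for a name from the list of things; names that differ only in an ending like _2 or _b are one class to them, and where a whole thing is asked for, a point or a joint stands for the part that bears it (a point fixed in the world has none). Each returns a list of dicts, best first, with "score" (0 to 1); they miss things now and then, are a little off and sometimes report something else, mostly with a low value. They report only what shows in the picture. A call takes as long as a camera call. They do not tell look-alikes from the thing itself.
- models.boxes_of(thing, camera): "at" ([x, y, z] in m, in world coordinates, good to about 4 mm: the middle of the surface that is visible of it).
- models.regions_of(thing, camera): "pixels" (420x560 bool, what is visible of it).
- models.mark_of(thing, camera): "at" ([x, y, z] in m, in world coordinates, good to about 4 mm: a listed point, or the origin of a listed thing).
Readings, each from a call of its own:
- telemetry.current_t(): time.
- telemetry.current_joints(): joint angles.
- telemetry.current_dq(): joint speeds.
- telemetry.current_joint_efforts(): joint torques, N m.
- telemetry.current_ee_pos(): TCP position.
- telemetry.current_tool_rot(): TCP orientation.
- telemetry.current_wrist_force(): force on the tool from outside, world axes, zero at the start.
- telemetry.current_torque(): the same for the moment, N m.
- telemetry.current_opening(): finger opening in m.
Only numpy, scipy, OpenCV 4.12 (cv2) and the standard library are available. Lean on these libraries where they do the work, as an engineer would, in place of code of your own. Each camera call takes 0.05 s, during which the arm holds its last target.

## Working session

There is one attempt and no reset: what is moved stays moved. The work goes in short steps, each a Python script; the robot and the scene stay as the last script left them, time stands still between calls to the robot, and variables do not carry over. Pictures are saved under pics/ and viewed, and the job is handed in when it is done.

```bash
ls; mkdir -p pics; python3 - <<'E'
from plant import r, gripper_to, inverse_kinematics, vision, models, telemetry
import cv2
print(telemetry.current_t())
for n in("scene","top","wrist"):
    im=vision.snapshot(n); cv2.imwrite(f"pics/a_{n}.png",im[:,:,::-1]); 
    c=vision.get_calibration(n);print(n,c)
    for t in ("scale","scale_grip","scale_shoulder","stand_seat","bail_mid","dabba_foot","mat","tile","hook_tip"):
        if n=="wrist":continue
        print(n,t,[( [round(float(v),3) for v in d["at"]],round(d["score"],2)) for d in models.mark_of(t,n)])
print(telemetry.current_t())
E
```

```text
pics
0.0
scene {'fx': 450.7245459618571, 'fy': 450.7245459618571, 'cx': 283.01198006524976, 'cy': 216.16279000400831, 'position': array([ 1.36286052, -0.46472795,  0.95181418]), 'orientation': array([-0.36938768,  0.79306806,  0.44266587, -0.19657751])}
scene scale [([0.514, 0.322, 0.149], 0.68), ([0.672, 0.426, 0.162], 0.57)]
scene scale_grip [([0.674, 0.43, 0.199], 0.81), ([0.515, 0.321, 0.175], 0.66)]
scene scale_shoulder [([0.671, 0.427, 0.161], 0.8), ([0.516, 0.322, 0.149], 0.7), ([0.515, 0.318, 0.178], 0.33)]
scene stand_seat [([0.341, 0.19, 0.002], 0.74), ([0.513, 0.325, 0.15], 0.72)]
scene bail_mid [([0.486, 0.043, 0.098], 0.7)]
scene dabba_foot [([0.484, 0.042, -0.001], 0.91), ([0.703, 0.2, 0.0], 0.2), ([0.688, -0.273, 0.0], 0.2)]
scene mat [([0.446, -0.252, 0.005], 0.86), ([0.715, 0.151, 0.023], 0.66)]
scene tile [([0.65, -0.098, 0.0], 0.64), ([0.714, 0.152, 0.025], 0.64)]
scene hook_tip [([0.531, 0.326, 0.042], 0.51), ([0.649, 0.428, 0.017], 0.46), ([0.486, 0.041, 0.097], 0.2)]
top {'fx': 393.31844921536356, 'fy': 393.31844921536356, 'cx': 278.3268452316246, 'cy': 210.8454
[... 249 characters left out ...]

top scale_grip [([0.676, 0.423, 0.2], 0.94), ([0.514, 0.327, 0.176], 0.59)]
top scale_shoulder [([0.517, 0.321, 0.15], 0.95), ([0.674, 0.424, 0.163], 0.66)]
top stand_seat [([0.513, 0.324, 0.153], 0.57)]
top bail_mid [([0.484, 0.041, 0.096], 0.88)]
top dabba_foot [([0.451, -0.249, 0.002], 0.71)]
top mat [([0.45, -0.248, 0.003], 0.58)]
top tile [([0.517, 0.322, 0.152], 0.74), ([0.654, -0.095, 0.003], 0.66)]
top hook_tip [([0.654, 0.427, 0.014], 0.52)]
wrist {'fx': 297.92951885792485, 'fy': 297.92951885792485, 'cx': 286.18410809876343, 'cy': 211.15818419561398, 'position': array([0.07037344, 0.57292872, 0.38592952]), 'orientation': array([0.09029064, 0.77955011, 0.61559183, 0.07208275])}
1.05
```

View pics/a_scene.png

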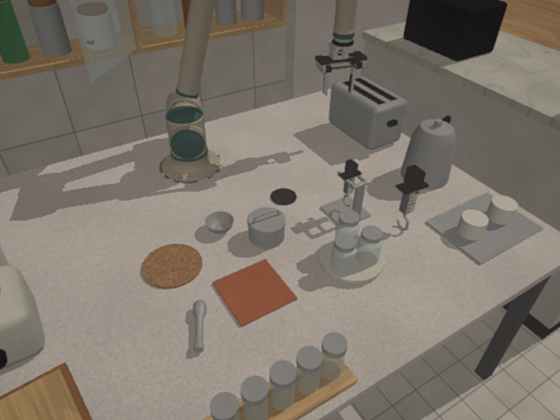

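View pics/a_top.png

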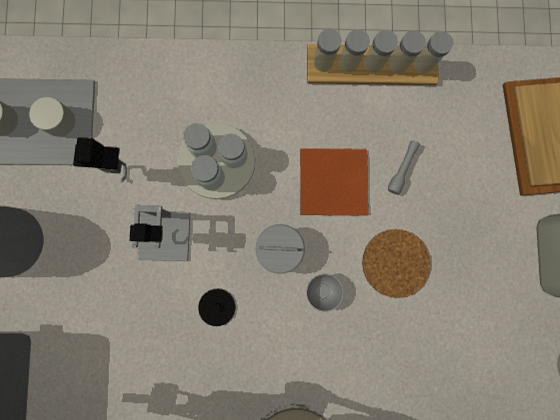

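```bash
python3 - <<'E'
import cv2
a=cv2.imread("pics/a_scene.png")
cv2.imwrite("pics/a_sc1.png",cv2.resize(a[60:280,60:360],None,fx=2.6,fy=2.6,interpolation=cv2.INTER_CUBIC))
a=cv2.imread("pics/a_top.png")
cv2.imwrite("pics/a_tp1.png",cv2.resize(a[60:260,60:320],None,fx=3,fy=3,interpolation=cv2.INTER_CUBIC))
E
```

```text
(no output)
```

View pics/a_sc1.png

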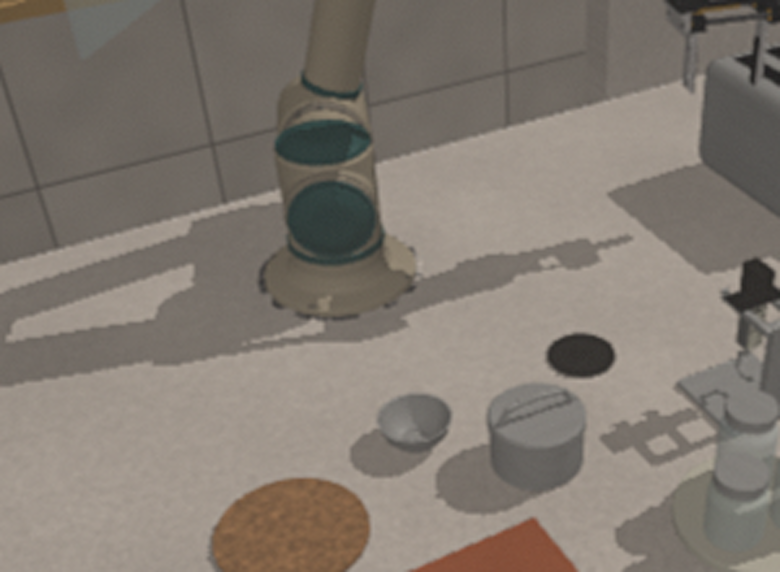

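View pics/a_tp1.png

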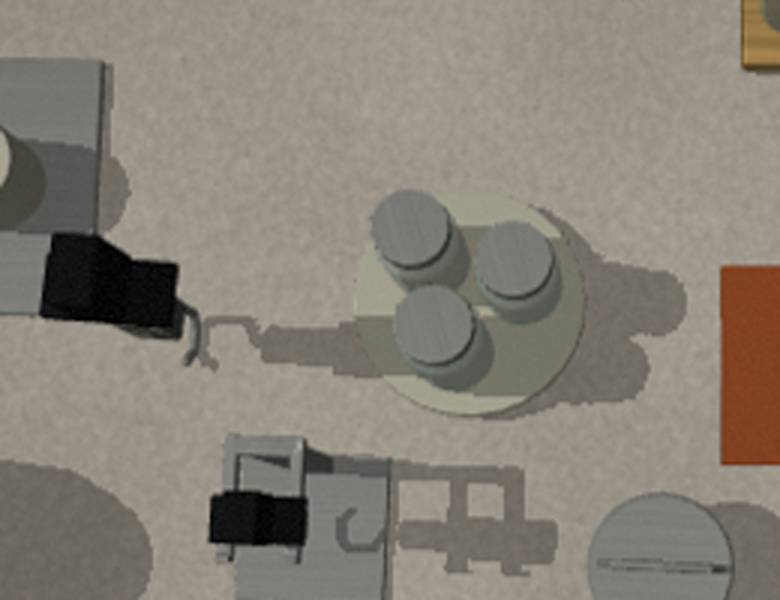

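Scale candidates: the one in the stand at top (147,232), with its grip at z≈0.176, and a larger free-standing one at top (97,155), with its grip at z≈0.20. The smaller one on the stand fits the description (176 mm grip height, shoulder at 150 mm). I'll confirm it with an enlarged crop and measure the yaws.

```bash
cat > h.py <<'E'
from plant import r, gripper_to, inverse_kinematics, vision, models, telemetry
import numpy as np, cv2
from scipy.spatial.transform import Rotation as R
def cal(n):
    c=vision.get_calibration(n); q=np.array(c["orientation"])
    return c,R.from_quat(q[[1,2,3,0]]).as_matrix()
def p2w(n,uv,z,c=None):
    c,M=c or cal(n)
    d=M@np.array([(uv[0]-c["cx"])/c["fx"],(uv[1]-c["cy"])/c["fy"],1.])
    p=np.array(c["position"]);return p+d*(z-p[2])/d[2]
def w2p(n,X,c=None):
    c,M=c or cal(n); d=M.T@(np.array(X)-c["position"]); return np.array([c["cx"]+c["fx"]*d[0]/d[2],c["cy"]+c["fy"]*d[1]/d[2]])
E
python3 - <<'E'
from h import *
a=cv2.imread("pics/a_top.png")
s=cv2.resize(a[195:275,120:220],None,fx=7,fy=7,interpolation=cv2.INTER_CUBIC)
cv2.imwrite("pics/a_st.png",s)
cv2.imwrite("pics/a_db.png",cv2.resize(a[215:285,245:325],None,fx=7,fy=7,interpolation=cv2.INTER_CUBIC))
a=cv2.imread("pics/a_scene.png")
cv2.imwrite("pics/a_ss.png",cv2.resize(a[150:240,310:450],None,fx=5,fy=5,interpolation=cv2.INTER_CUBIC))
E
```

```text
(no output)
```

View pics/a_st.png

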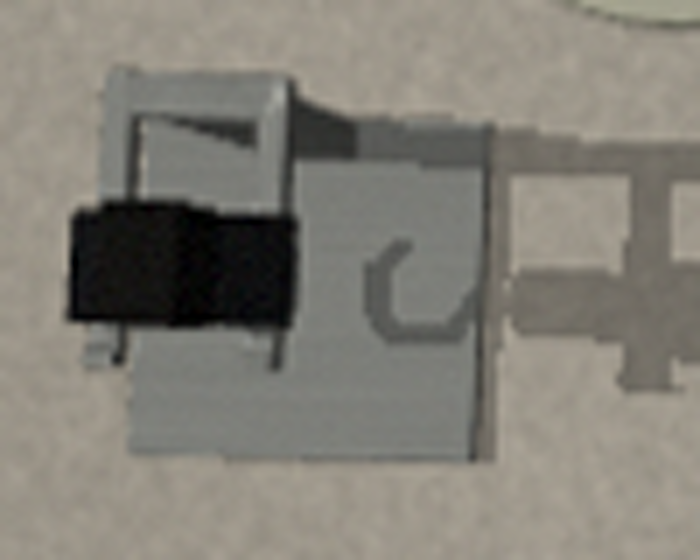

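View pics/a_db.png

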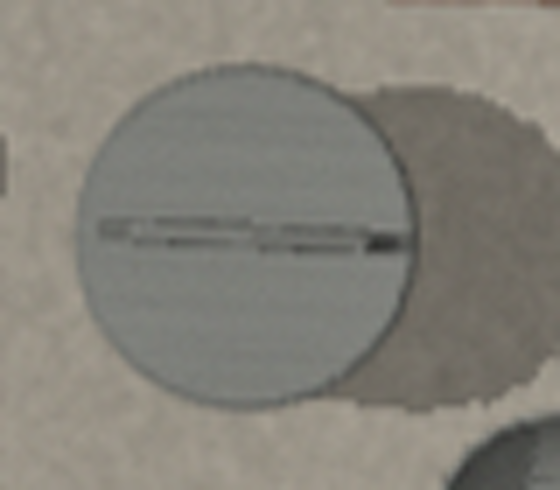

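View pics/a_ss.png

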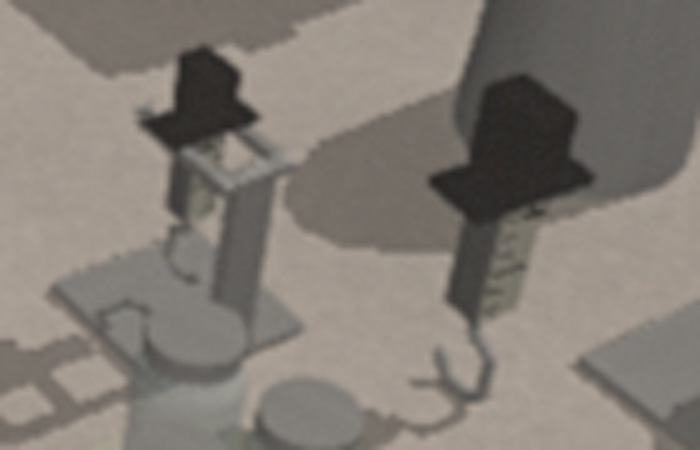

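The crop shows the smaller scale on its two prongs, with the post behind it on the +x side at scene (~360,200). The larger look-alike is free-standing at scene (~412,190), so the smaller one is the target. Next I'll work out the yaws and positions.

```bash
python3 - <<'E'
from h import *
def L(n,a,b,z,off,s):
    P=[p2w(n,(off[0]+u/s,off[1]+v/s),z) for u,v in (a,b)]
    d=P[1]-P[0]; print(n,np.round(P,4).tolist(),round(np.degrees(np.arctan2(d[1],d[0])),1))
    return P
st=(120-.5+.07,195-.5+.07)
L("top",(476,460),(488,165),.008,st,7)   # +x
L("top",(130,455),(470,460),.008,st,7)  # -y
L("top",(125,70),(290,78),.15,st,7)
L("top",(70,322),(290,328),.15,st,7)
L("top",(97,228),(405,243),.0965,(245-.4,215-.4),7)
# lid circle center
P=p2w("top",(245-.4+247/7,215-.4+236/7),.075);print(P)
a=cv2.imread("pics/a_top.png")
# mat / tile
hsv=cv2.cvtColor(a,cv2.COLOR_BGR2HSV)
m=((hsv[...,0]<20)&(hsv[...,1]>95)).astype(np.uint8)
n,l,s,c=cv2.connectedComponentsWithStats(m)
for i in range(1,n):
    if s[i,4]>500:
        rc=cv2.minAreaRect(np.argwhere(l==i)[:,::-1].astype(np.float32)); print(s[i],c[i],p2w("top",rc[0],.008),rc)
im=vision.snapshot("top")
for t in ("dabba","dabba_foot","bail_mid","jar0","jar1","jar2","katori"):
    print(t,[( [round(float(v),3) for v in d["at"]],round(d["score"],2)) for d in models.mark_of(t,"top")])
print(telemetry.current_wrist_force(),telemetry.current_tool_rot())
E
```

```text
top [[0.4553, 0.2633, 0.008], [0.5582, 0.2618, 0.008]] -0.9
top [[0.4568, 0.3824, 0.008], [0.4553, 0.2654, 0.008]] -90.7
top [[0.5747, 0.3432, 0.15], [0.5726, 0.2942, 0.15]] -92.4
top [[0.4993, 0.3565, 0.15], [0.4978, 0.2917, 0.15]] -91.4
top [[0.4869, 0.0897, 0.0965], [0.4824, -0.0087, 0.0965]] -92.6
[0.48460945 0.04104773 0.075     ]
[ 307   45  132   40 2172] [366.52992634  72.99171271] [ 0.9614578 -0.2014578  0.008    ] ((372.4847717285156, 64.628173828125), (131.4879913330078, 38.4559440612793), 0.7742201685905457)
[ 503   78   57  118 5476] [534.87710007 132.9441198 ] [ 0.77491957 -0.62310826  0.008     ] ((535.465576171875, 136.58621215820312), (114.51972198486328, 56.637020111083984), 85.2363510131836)
[ 300  148   68   68 4465] [333.31646137 181.63717805] [ 0.65260383 -0.09596516  0.008     ] ((333.5, 181.5), (67.0, 67.0), 90.0)
[ 362  229   69   69 3643] [396.11062311 263.19763931] [ 0.44949193 -0.24953704  0.008     ] ((396.1500244140625, 263.04998779296875), (67.98896026611328, 67.040283203125), 18.43494987487793)
dabba [([0.487, 0.036, 0.006], 0.79)]
dabba_foot [([0.717, 0.151, 0.024], 0.5), ([0.453, -0.246, 0.004], 0.21)]
bail_mid [([0.481, 0.037, 0.1], 0.67)]
jar0 [([0.717, 0.153, 0.023], 0.93), ([0.733, 0.228, 0.025], 0.82), ([0.657, 0.205, 0.025], 0.58), ([0.343, 0.194, -0.0], 0.27)]
jar1 [([0.717, 0.153, 0.023], 0.93), ([0.733, 0.228, 0.025], 0.82), ([0.657, 0.205, 0.025], 0.58), ([0.343, 0.194, -0.0], 0.27)]
jar2 [([0.717, 0.153, 0.023], 0.93), ([0.733, 0.228, 0.025], 0.82), ([0.657, 0.205, 0.025], 0.58), ([0.343, 0.194, -0.0], 0.27)]
katori [([0.383, -0.062, 0.002], 0.94), ([0.698, 0.198, -0.006], 0.22)]
[-0.06680543  0.36170251 -0.18463045] [-2.61574483e-05  7.84743568e-01  6.19820562e-01  5.58194428e-05]
```

```bash
cat >> h.py <<'E'
R0=np.array([[0,1,0],[1,0,0],[0,0,-1.]])
def Q(yawdeg):
    x,y,z,w=(R.from_euler('z',yawdeg,degrees=True)*R.from_matrix(R0)).as_quat(); return [w,x,y,z]
YS,YD=-1.3,-2.5
G=np.array([0.5148,0.3235,0.185])
D=np.array([0.4846,0.0408])
def F(n=10,dt=.02):
    v=[]
    for _ in range(n):
        v.append(telemetry.current_wrist_force()); r.hold(dt)
    return np.mean(v,0)
def snap(n,tag,box=None,s=1):
    im=vision.snapshot(n)[:,:,::-1]
    if box: im=im[box[1]:box[3],box[0]:box[2]]
    cv2.imwrite(f"pics/{tag}.png",cv2.resize(im,None,fx=s,fy=s,interpolation=cv2.INTER_CUBIC))
E
python3 - <<'E'
from h import *
for p,y in ((G+[0,0,.1],YS),(G,YS),(G+[-.1,0,.1],YS),([D[0]-.09,D[1],.2335],YD),([*D,.36],YD),([.4495,-.2495,.36],YD),([.6526,-.096,.36],YD)):
    print(inverse_kinematics(p,Q(y)))
gripper_to(.06)
r.move_to(list(G+[0,0,.09]),Q(YS))
r.move_l(list(G+[0,0,.03]),vel=.12)
print(telemetry.current_t(),telemetry.current_ee_pos())
snap("scene","b_s",(290,130,430,240),5); snap("wrist","b_w")
snap("top","b_t",(90,180,230,280),5)
E
```

```text
[ 4.46647144e-01  3.02720869e-01  1.33285244e+00 -4.44089210e-16
  1.50601935e+00 -1.10145990e+00]
[ 4.46647144e-01  3.52495566e-01  1.50611386e+00 -4.44089210e-16
  1.28298323e+00 -1.10145990e+00]
[ 5.30043836e-01  1.74921049e-01  1.50658752e+00 -4.44089210e-16
  1.46008408e+00 -1.01806321e+00]
[-7.28167874e-02 -6.18548451e-04  1.83406904e+00 -4.44089210e-16
  1.30814216e+00 -1.59997988e+00]
[-5.91998086e-02  9.17195673e-02  1.42728249e+00 -4.44089210e-16
  1.62259059e+00 -1.58636290e+00]
[-6.42126803e-01  1.36130073e-01  1.37537135e+00 -4.44089210e-16
  1.63009123e+00 -2.16928990e+00]
[-2.51463034e-01  3.74860824e-01  1.04745024e+00 -4.44089210e-16
  1.71928159e+00 -1.77862613e+00]
4.45 [0.51491255 0.32399945 0.21547398]
```

View pics/b_s.png

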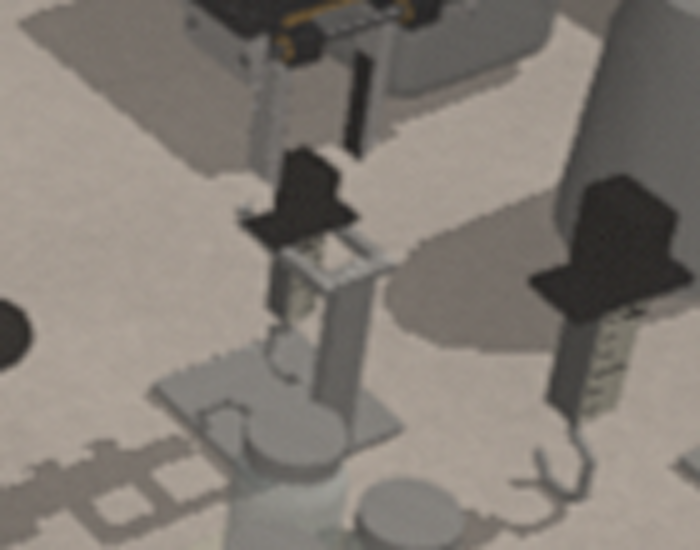

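View pics/b_w.png

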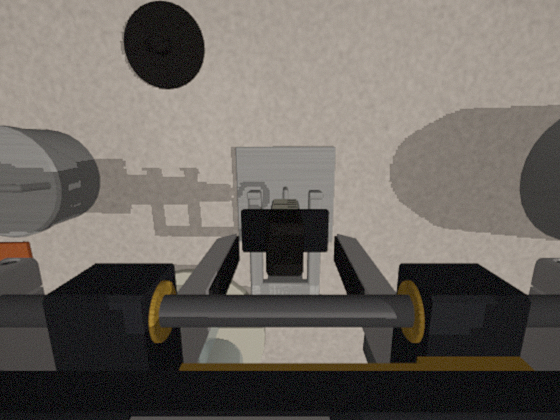

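The wrist view shows the handle block centred between the fingers at about (285,230), with the shoulder and prongs behind it. I'll descend and grip.

```bash
python3 - <<'E'
from h import *
print(r.move_l(list(G),vel=.08,guard=8), telemetry.current_ee_pos())
f0=F(5)
print(gripper_to(.018,f_grip=40),telemetry.current_opening())
f1=F(8);p=telemetry.current_ee_pos()
r.move_l(list(G+[0,0,.015]),vel=.06)
f2=F(8)
np.save("grip.npy",p)
print(p,telemetry.current_ee_pos(),f0,f1,f2,f2-f1,telemetry.current_opening(),telemetry.current_t())
snap("scene","c_s",(290,130,430,240),5)
E
```

```text
False [0.51482646 0.32345411 0.18485857]
False 0.02396079742393138
[0.51479251 0.32341242 0.18509038] [0.51464538 0.32341004 0.19978974] [-0.16266317 -0.06446962  0.36711841] [ 0.1162734  -0.31014785  0.52778625] [ 0.03063896  0.16690925 -1.97087608] [-0.08563445  0.47705709 -2.49866234] 0.023917473988182697 6.525
```

View pics/c_s.png

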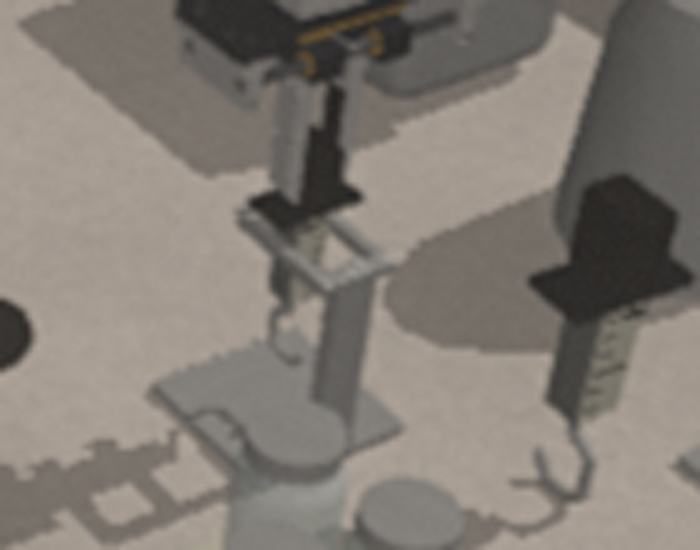

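The scale is held and lifted off the prongs. Next I slide it out and line up in front of the bail.

```bash
python3 - <<'E'
from h import *
c,s=np.cos(np.radians(YS)),np.sin(np.radians(YS))
q=G+[-.09*c,-.09*s,.015]
r.move_l(list(q),vel=.12)
c,s=np.cos(np.radians(YD)),np.sin(np.radians(YD))
r.move_l([q[0],q[1],.26],vel=.15)
st=[D[0]-.09*c,D[1]-.09*s]
r.move_l([*st,.26],rot=Q(YD),vel=.2)
r.move_l([*st,.2335],vel=.1)
r.move_l([D[0]-.045*c,D[1]-.045*s,.2335],vel=.05)
r.hold(.3)
print(telemetry.current_ee_pos(),telemetry.current_t())
snap("scene","d_s",(200,130,340,260),5); snap("top","d_t",(230,170,330,290),5); snap("wrist","d_w")
E
```

```text
[0.43947906 0.042772   0.23361146] 11.35
```

View pics/d_s.png

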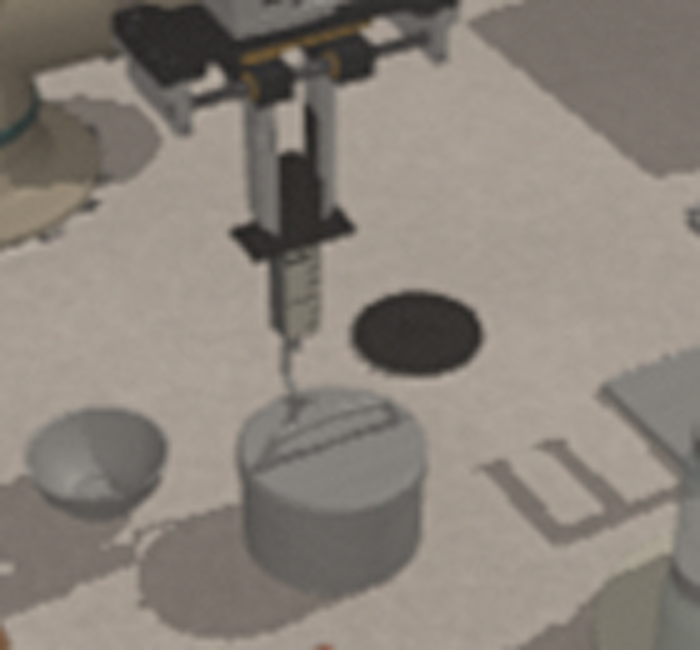

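View pics/d_t.png

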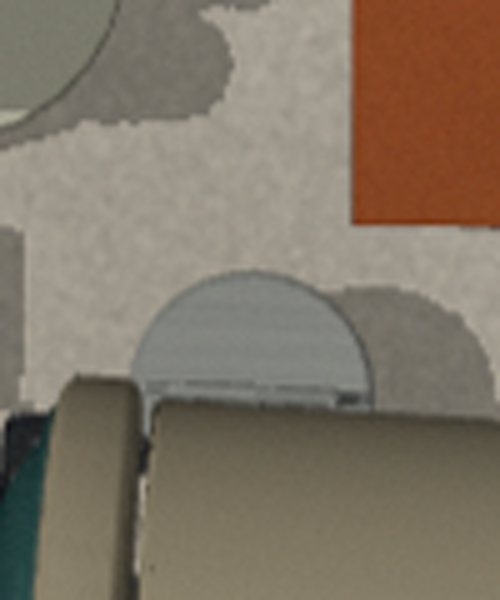

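View pics/d_w.png

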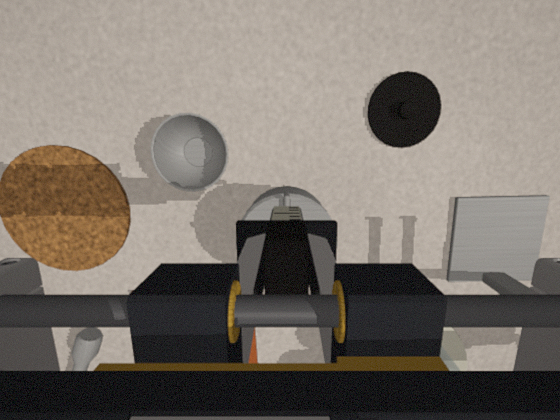

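```bash
python3 - <<'E'
from h import *
P=np.array(telemetry.current_ee_pos())
for n,o in (("tip",[.016,-.0007,-.144]),("low",[0,0,-.153]),("seat",[0,0,-.150]),("shoulder",[0,0,-.035])):
    u=w2p("scene",P+o); print(n,u,(u-[200,130])*5)
for d in (-.03,0,.03):
    u=w2p("scene",[D[0]-.0436*-d,D[1]+d,.0985-.003*abs(d)/.03]);print((u-[200,130])*5)
print([(d["at"],d["score"]) for d in models.mark_of("bail_mid","scene")],[(d["at"],d["score"]) for d in models.mark_of("hook_tip","scene")])
a=vision.snapshot("scene")[:,:,::-1]
cv2.imwrite("pics/d_z.png",cv2.resize(a[195:230,240:290],None,fx=14,fy=14,interpolation=cv2.INTER_CUBIC))
for n,o in (("tip",[.016,-.0007,-.144]),("low",[0,0,-.156]),("case",[0,0,-.103])):
    print(n,(w2p("scene",P+o)-[240,195])*14)
E
```

```text
tip [261.19264532 209.51810192] [305.9632266  397.59050961]
low [258.8003434  208.83640425] [294.00171698 394.18202127]
seat [258.7808259  208.07205567] [293.90412949 390.36027835]
shoulder [257.98812534 177.02813952] [289.94062668 235.1406976 ]
[283.04420161 433.4095762 ]
[328.53536336 413.630082  ]
[373.34096719 401.92572724]
[([0.4852, 0.0423, 0.0988], 0.65), ([0.7318, 0.2294, 0.0202], 0.23)] [([0.4519, 0.0444, 0.0885], 0.45), ([0.6511, 0.4284, 0.0174], 0.42)]
tip [296.69703447 203.25342691]
low [263.47727312 204.38001788]
case [258.54634389  11.27386788]
```

View pics/d_z.png

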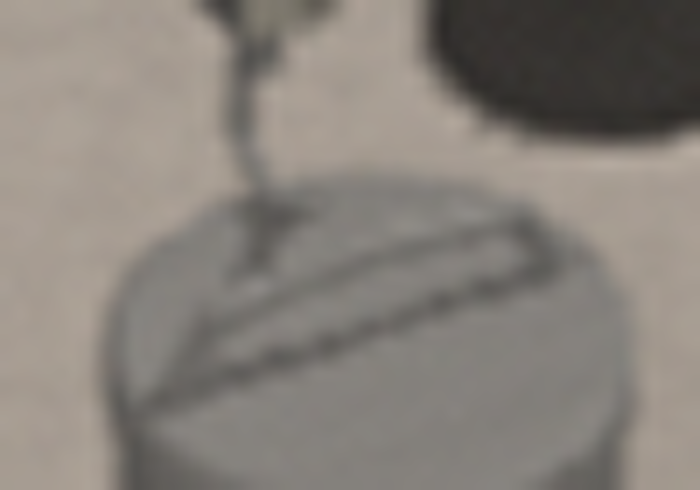

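The hook sits just above the lid. Its tip is at crop (300,215), against a predicted (297,203), and it is pointing at the bail. I'll advance under the bar.

```bash
python3 - <<'E'
from h import *
f0=F(20); np.save("f0.npy",f0)
print(r.move_l([D[0],D[1],.2335],vel=.04,guard=3))
f1=F(8);print(f0,f1,telemetry.current_ee_pos(),telemetry.current_t())
a=vision.snapshot("scene")[:,:,::-1]
cv2.imwrite("pics/e_z.png",cv2.resize(a[170:230,230:300],None,fx=10,fy=10,interpolation=cv2.INTER_CUBIC))
E
```

```text
False
[ 0.06086913 -0.05011773 -1.8133205 ] [-0.11328656  0.06608611 -1.78914033] [0.48436697 0.04083905 0.23356811] 13.3917
```

View pics/e_z.png

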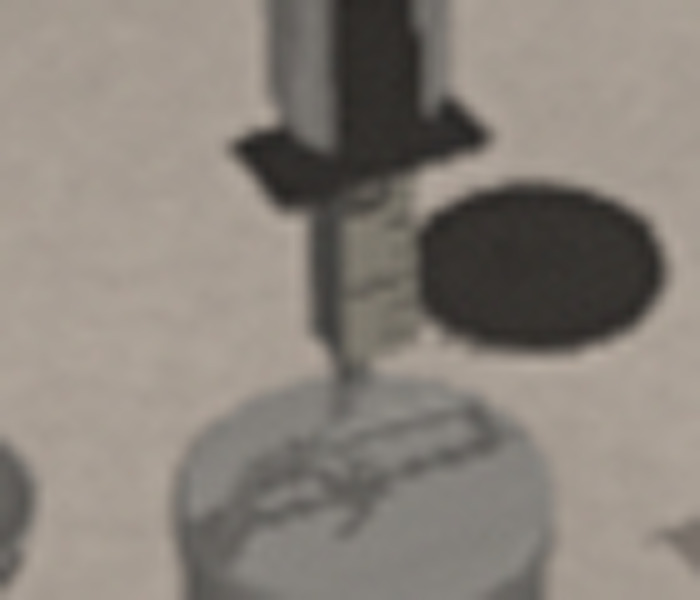

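There was no contact, and the tip has passed under the bar to about (350,520). I'll lift in steps while watching the force.

```bash
python3 - <<'E'
from h import *
f0=np.load("f0.npy")
z=.2335+.018
r.move_l([*D,z],vel=.04)
prev=None;cnt=0;rows=[]
while z<.2335+.072:
    f=-(F(8)-f0)[2]; rows.append((round((z-.2335)*1e3,1),round(f,2)))
    # expected if still on the counter: 200 N/m * (lift-11.5mm)
    e=200*(z-.2335-.0115)
    if f<e-2.0: break
    z+=.006; r.move_l([*D,z],vel=.04)
print(rows)
r.hold(.3)
f=F(40)-f0
print(f,-f[2]/9.81*1e3,telemetry.current_ee_pos(),telemetry.current_t())
a=vision.snapshot("scene")[:,:,::-1]
cv2.imwrite("pics/f_z.png",cv2.resize(a[150:240,220:310],None,fx=7,fy=7,interpolation=cv2.INTER_CUBIC))
E
```

```text
[(18.0, np.float64(1.01)), (24.0, np.float64(2.36)), (30.0, np.float64(3.42)), (36.0, np.float64(4.92)), (42.0, np.float64(5.45)), (48.0, np.float64(5.85)), (54.0, np.float64(5.73))]
[ 5.24476860e-02  3.59958915e-03 -5.64536813e+00] 575.4707573228868 [0.48458534 0.04080415 0.28751012] 17.7417
```

View pics/f_z.png

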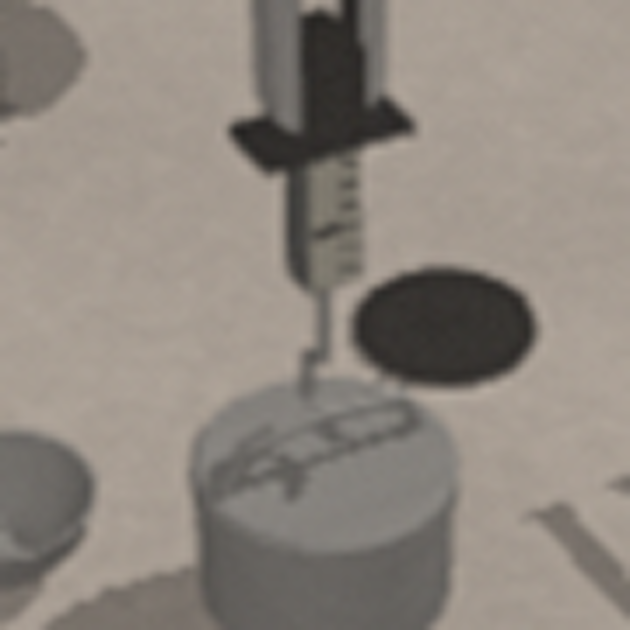

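```bash
python3 - <<'E'
from h import *
f0=np.load("f0.npy")
v=[]
for _ in range(80): v.append(telemetry.current_wrist_force()-f0); r.hold(.02)
v=np.array(v);print(v.mean(0),v.std(0),v[:40,2].mean(),v[40:,2].mean(),telemetry.current_t(), np.corrcoef(v[1:,2],v[:-1,2])[0,1])
A=np.mean([vision.snapshot("scene")[:,:,::-1].astype(float) for _ in range(6)],0)
W=np.mean([vision.snapshot("wrist")[:,:,::-1].astype(float) for _ in range(6)],0)
cv2.imwrite("pics/g_s.png",cv2.resize(A[165:200,250:285],None,fx=16,fy=16,interpolation=cv2.INTER_CUBIC))
cv2.imwrite("pics/g_w.png",cv2.resize(W[160:260,230:340],None,fx=7,fy=6,interpolation=cv2.INTER_CUBIC))
np.savez("avg.npz",A=A,W=W)
P=np.array(telemetry.current_ee_pos());print(P)
print([(d["at"],d["score"]) for d in models.mark_of("hook_seat","scene")],[(d["at"],d["score"]) for d in models.mark_of("bail_mid","scene")],[(d["at"],d["score"]) for d in models.mark_of("dabba_foot","scene")])
# pixel positions of dial marks (x +11 face)
for d in (0,10,20,29.4,30,40): print(d)
E
```

```text
[-0.12339187  0.07330593 -5.69833659] [0.49267867 0.50890023 0.45350602] -5.715840125965474 -5.680833063703948 19.125 -0.10491693869993939
[0.48461333 0.04080371 0.28752231]
[([0.4835, 0.0447, 0.11], 0.55), ([0.4858, 0.0429, 0.1098], 0.54), ([0.6694, 0.4241, 0.0117], 0.54), ([0.4833, 0.0386, 0.014], 0.15)] [([0.4864, 0.043, 0.113], 0.8), ([0.6897, -0.2729, 0.001], 0.37)] [([0.48, 0.0402, 0.0162], 0.77)]
0
10
20
29.4
30
40[ WARN:0@12.243] global loadsave.cpp:1063 imwrite_ Unsupported depth image for selected encoder is fallbacked to CV_8U.
```

View pics/g_s.png

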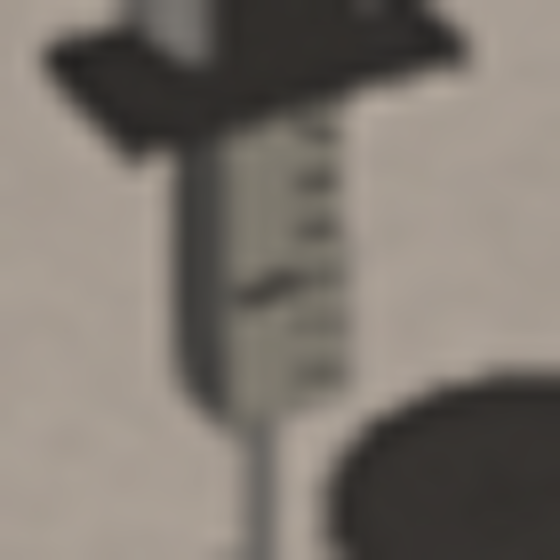

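View pics/g_w.png

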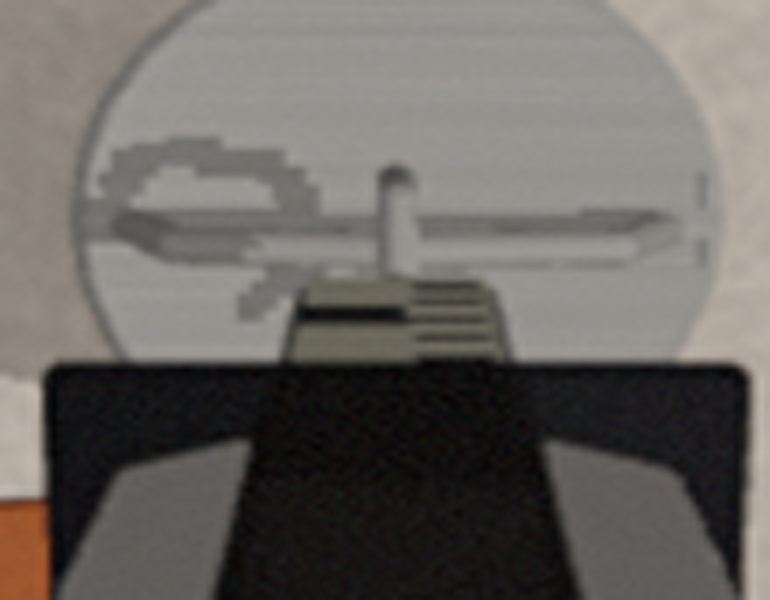

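The force reads about 580 ± 11 g, which is close to the threshold. I'll tighten it with more readings and the dial.

```bash
python3 - <<'E'
from h import *
t=telemetry.current_t()
v=np.array([telemetry.current_wrist_force() for _ in range(40)]);print(v.mean(0),v.std(0),telemetry.current_t()-t)
Z=np.load("avg.npz")
cv2.imwrite("pics/h_w.png",cv2.resize(Z["W"][203:225,268:306],None,fx=20,fy=26,interpolation=cv2.INTER_CUBIC).clip(0,255).astype(np.uint8))
g=Z["W"].mean(2)
print("rows 205-222; left cols 275-286 / right cols 291-300")
for y in range(204,223): print(y,g[y,275:286].mean().round(1),g[y,291:300].mean().round(1),g[y,288:290].mean().round(1))
E
```

```text
[ 0.15338881 -0.70978584 -8.02652224] [5.55111512e-17 5.55111512e-16 7.10542736e-15] 0.0
rows 205-222; left cols 275-286 / right cols 291-300
204 121.1 127.6 148.6
205 123.6 129.7 140.0
206 110.9 114.8 107.0
207 98.4 72.0 79.7
208 98.6 78.7 90.6
209 101.9 83.2 91.6
210 88.4 68.8 81.8
211 34.4 99.7 95.3
212 15.1 84.3 80.5
213 39.2 66.4 59.2
214 80.6 100.4 97.1
215 101.7 84.3 95.8
216 100.0 65.8 88.1
217 99.8 101.6 100.7
218 101.0 93.0 98.0
219 91.2 53.1 79.8
220 51.4 15.4 45.0
221 14.0 13.1 15.0
222 11.4 13.3 14.8
```

View pics/h_w.png

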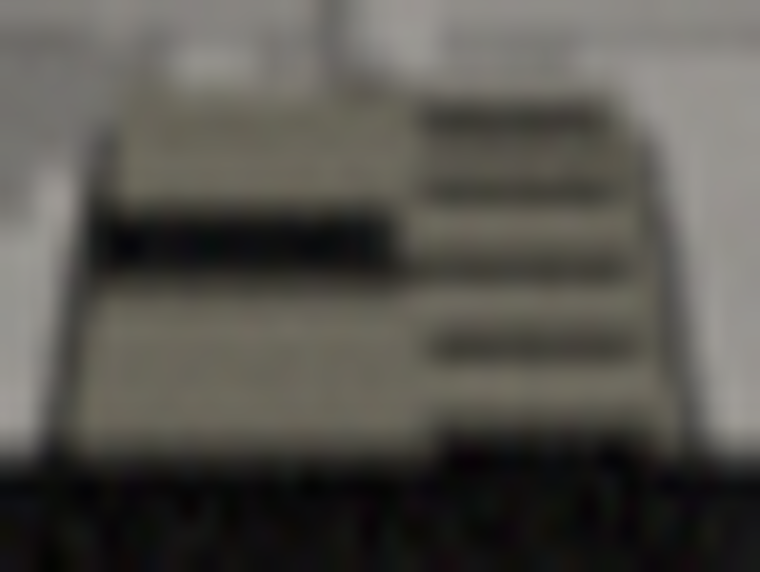

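```bash
python3 - <<'E'
from h import *
Z=np.load("avg.npz")
P=np.array([0.48460,0.04080,0.2875]); sh=P+[0,0,-.035]  # shoulder underside
yw=np.radians(YD); ux=np.array([np.cos(yw),np.sin(yw),0]);uy=np.array([-np.sin(yw),np.cos(yw),0])
S=.1 # mm/px
for n,xo,img in (("scene",.0113,Z["A"]),("wrist",-.0113,Z["W"])):
    k=cal(n)
    ys,zs=(-13,13),(0,70)
    src=[];dst=[]
    for y in ys:
        for z in zs:
            src.append(w2p(n,sh+ux*xo+uy*y/1e3-np.array([0,0,z/1e3]),k)); 
            dst.append([((y+13) if n=="scene" else (13-y))/S,z/S])
    H=cv2.getPerspectiveTransform(np.float32(src),np.float32(dst))
    o=cv2.warpPerspective(img.astype(np.float32),H,(260,700),flags=cv2.INTER_CUBIC)
    cv2.imwrite(f"pics/i_{n}.png",o.clip(0,255).astype(np.uint8)); np.save(f"rect_{n}.npy",o.mean(2))
    C=k[0]["position"]-sh-ux*xo; print(n,"elev tan",C[2]+.04,np.hypot(*C[:2]),C@ux,(C[2]+.04)/(abs(C@ux)))
a=cv2.imread("pics/i_scene.png");b=cv2.imread("pics/i_wrist.png");cv2.imwrite("pics/i.png",np.hstack([a,b])[:, :])
cv2.imwrite("pics/i.png",cv2.resize(np.hstack([a,b]),None,fx=.85,fy=.85))
E
```

```text
scene elev tan 0.7393141808155839 1.0033442092318925 0.8881754341312001 0.8323965653686086
wrist elev tan 0.23042994398411878 0.053301120873575275 -0.0532738403841255 4.325386387064037
```

View pics/i.png

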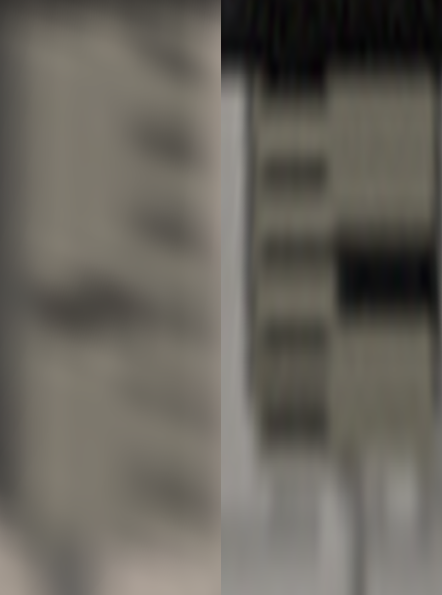

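The force gives about 580 g. The dial pointer, corrected for parallax between the two views, sits at about 28 mm, which is short of the 29.4 mm for 600 g. So it goes to the tile.

```bash
python3 - <<'E'
from h import *
T=[.6526,-.096]
r.move_l([*D,.3125],vel=.05)
r.move_l([*T,.3125],vel=.08)
r.hold(.6)
A=vision.snapshot("scene")[:,:,::-1]
cv2.imwrite("pics/j_s.png",cv2.resize(A[160:340,190:330],None,fx=3.3,fy=3.3))
f=F(20);print(f-np.load("f0.npy"),telemetry.current_ee_pos(),telemetry.current_t())
print([(d["at"],d["score"]) for d in models.mark_of("dabba_foot","scene")],[(d["at"],d["score"]) for d in models.mark_of("tile","scene")])
E
```

```text
[-0.14691887 -0.07339558 -5.73215057] [ 0.65257714 -0.09600485  0.31246971] 24.3667
[([0.6865, -0.2728, 0.0018], 0.36)] [([0.6542, -0.0978, 0.0002], 0.95)]
```

View pics/j_s.png

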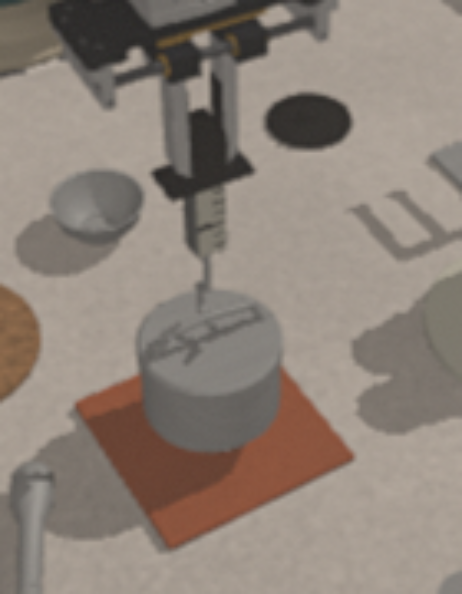

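The dabba hangs still over the tile at about (210,380) in the crop. I'll lower it gently.

```bash
python3 - <<'E'
from h import *
T=[.6526,-.096]; f0=np.load("f0.npy")
r.move_l([*T,.288],vel=.05)
r.move_l([*T,.270],vel=.015)
print(F(6)-f0)
r.move_l([*T,.2415],vel=.03)
r.hold(.2)
f=F(40);print(f,f-f0,telemetry.current_ee_pos(),telemetry.current_t())
A=vision.snapshot("scene")[:,:,::-1]
cv2.imwrite("pics/k_s.png",cv2.resize(A[200:330,200:310],None,fx=5,fy=4.5,interpolation=cv2.INTER_CUBIC))
P=np.array(telemetry.current_ee_pos())
for o in ([.016,-.0007,-.144],[0,0,-.156],[0,0,-.035]): print((w2p("scene",P+o)-[200,200])*[5,4.5])
E
```

```text
[-0.97076515  0.2248716  -3.41120184]
[ 0.06996677  0.08858659 -1.78598359] [0.00909764 0.13870432 0.02733691] [ 0.65258445 -0.09601779  0.24148384] 28.525
[278.55178288 318.26567007]
[265.10276985 314.37413058]
[258.09563387 160.69162478]
```

View pics/k_s.png

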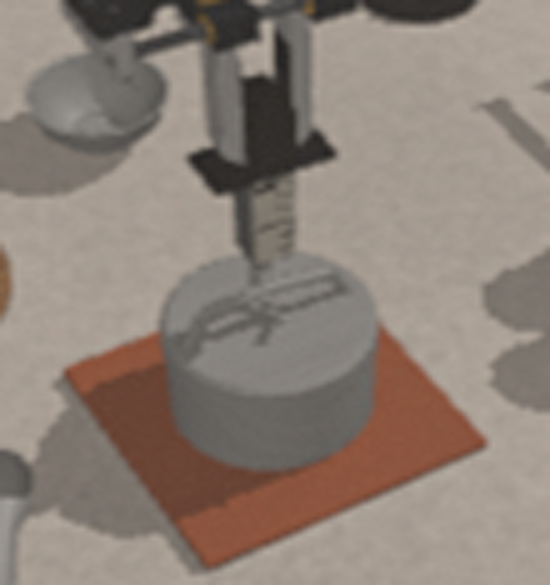

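The empty reference repeats (−1.79 N against −1.81 N), so the weight is 582 ± 7 g and the tile is right. The hook is slack now, so I'll back it out.

```bash
python3 - <<'E'
from h import *
T=np.array([.6526,-.096]);u=np.array([np.cos(np.radians(YD)),np.sin(np.radians(YD))])
print(r.move_l([*(T-.1*u),.2415],vel=.05,guard=2.5))
print(telemetry.current_ee_pos(),telemetry.current_t())
A=vision.snapshot("scene")[:,:,::-1]
cv2.imwrite("pics/l_s.png",cv2.resize(A[180:330,190:310],None,fx=4.5,fy=4,interpolation=cv2.INTER_CUBIC))
print([(d["at"],d["score"]) for d in models.mark_of("dabba_foot","scene")])
E
```

```text
False
[ 0.55291856 -0.09165863  0.24143696] 30.725
[]
```

View pics/l_s.png

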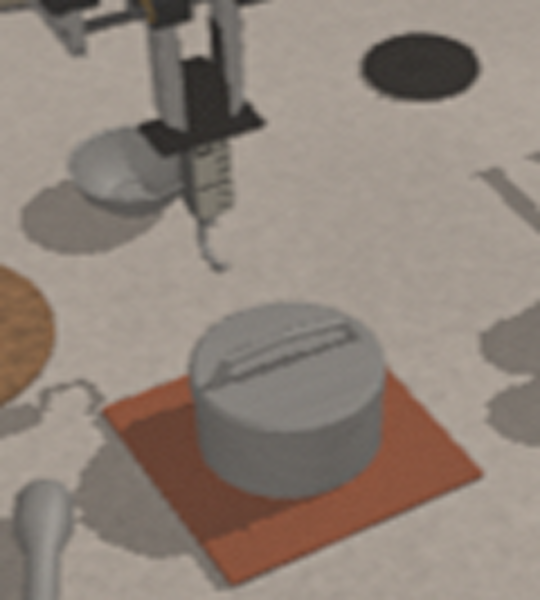

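The hook is clear and the dabba stands on the tile. I'll return the scale to the stand.

```bash
python3 - <<'E'
from h import *
c,s=np.cos(np.radians(YS)),np.sin(np.radians(YS))
q=G+[-.09*c,-.09*s,.015]
p=telemetry.current_ee_pos()
r.move_l([p[0]-.05,p[1],.27],vel=.15)
r.move_l([q[0],q[1],.27],rot=Q(YS),vel=.2)
r.move_l(list(q),vel=.12)
r.hold(.3)
A=vision.snapshot("scene")[:,:,::-1]
cv2.imwrite("pics/m_s.png",cv2.resize(A[130:240,290:430],None,fx=5,fy=5,interpolation=cv2.INTER_CUBIC))
print(r.move_l(list(G+[0,0,.015]),vel=.06,guard=4),telemetry.current_ee_pos(),telemetry.current_t())
A=vision.snapshot("scene")[:,:,::-1]
cv2.imwrite("pics/m_s2.png",cv2.resize(A[130:240,290:430],None,fx=5,fy=5,interpolation=cv2.INTER_CUBIC))
E
```

```text
False [0.51441656 0.32354266 0.20008593] 36.3667
```

View pics/m_s2.png

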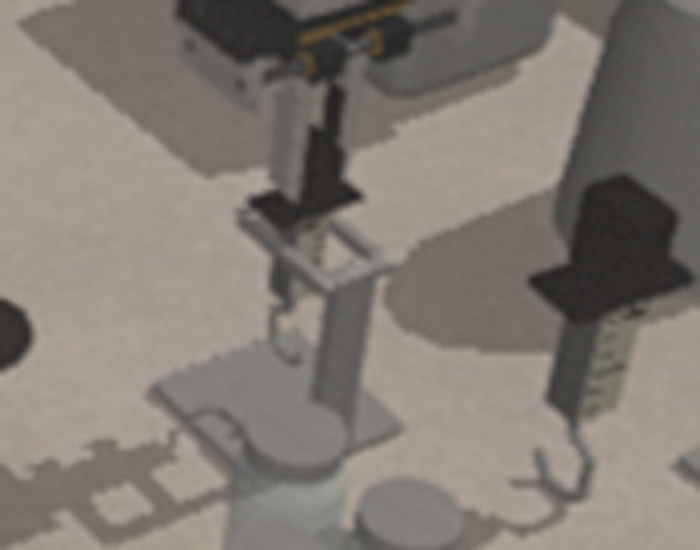

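This matches the pose just after pick-up (c_s). I'll lower the scale onto the prongs.

```bash
python3 - <<'E'
from h import *
print(r.move_l(list(G+[0,0,.0]),vel=.02,guard=4),telemetry.current_ee_pos(),F(10))
r.hold(.2)
gripper_to(.045)
r.hold(.3); print(telemetry.current_ee_pos(),telemetry.current_opening(),F(8))
r.move_l(list(G+[0,0,.11]),vel=.08)
r.hold(.5);print(telemetry.current_t())
A=vision.snapshot("scene")[:,:,::-1]
cv2.imwrite("pics/n_s.png",cv2.resize(A[130:240,290:430],None,fx=5,fy=5,interpolation=cv2.INTER_CUBIC))
cv2.imwrite("pics/n_full.png",A)
print([(np.round(d["at"],3),d["score"]) for d in models.mark_of("scale_grip","scene")],[(np.round(d["at"],3),d["score"]) for d in models.mark_of("dabba_foot","scene")],[(np.round(d["at"],3),d["score"]) for d in models.mark_of("hook_tip","scene")])
E
```

```text
True [0.51455771 0.32336258 0.18505645] [-0.15460252 -0.19695601  5.22353396]
[0.51369119 0.32298106 0.18381736] 0.044917929728862306 [ 0.22191244 -0.00846929 -0.10581554]
40.5083
[(array([0.51 , 0.322, 0.175]), 0.96), (array([0.674, 0.428, 0.201]), 0.63)] [] [(array([0.65 , 0.428, 0.016]), 0.66), (array([0.528, 0.324, 0.04 ]), 0.61), (array([0.514, 0.316, 0.152]), 0.31)]
```

View pics/n_s.png

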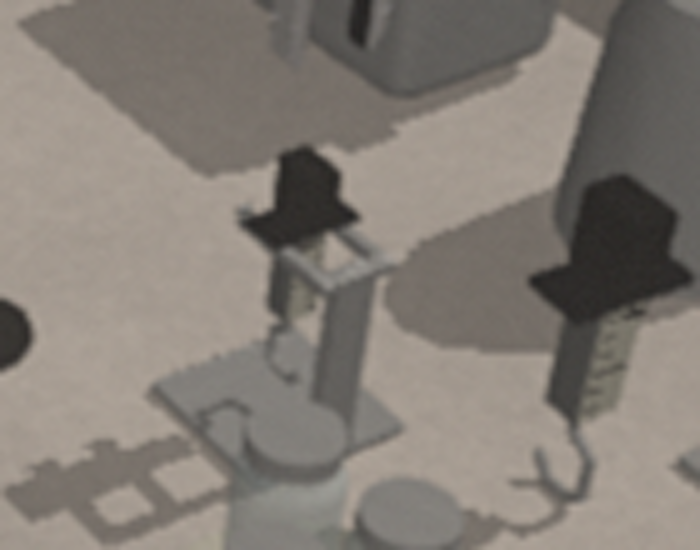

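View pics/n_full.png

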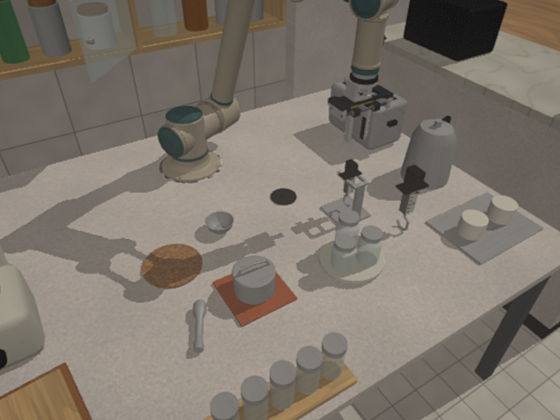

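The scale hangs as it did originally, at scene (350,175), and the dabba is on the tile at (254,280). I'll do a last top check and then sign off.

```bash
python3 - <<'E'
from h import *
snap("top","o_t")
print([(np.round(d["at"],3),d["score"]) for n in ("dabba","bail_mid") for d in models.mark_of(n,"top")],telemetry.current_t())
E
```

```text
[(array([ 0.656, -0.103,  0.014]), 0.97), (array([0.344, 0.19 , 0.   ]), 0.41), (array([ 0.65 , -0.097,  0.104]), 0.78)] 40.8583
```

View pics/o_t.png

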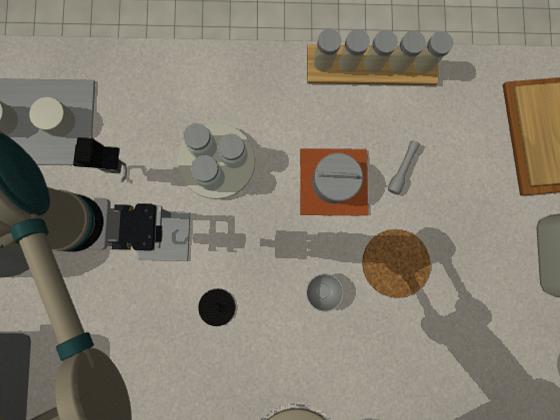

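The top view shows the dabba at (338,177), wholly on the tile (300–368, 148–216). Nothing else has moved.

```bash
python3 - <<'E'
from h import *
r.sign_off()
E
```

```text
the job is handed in; nothing more can be done
```

The dabba weighed about 582 g (± 7 g), under 600 g, so I carried it on the scale to the terracotta tile. I set it down softly, unhooked it and hung the smaller scale back in its stand. I handed the job in at about 41 s.

- **Weight:** The wrist force gave 582 g, and its empty reference read the same before and after to within 0.03 N. The dial pointer was hard to read. The wrist view alone put it past the 30 mm tick, which I took as parallax. Combined with the scene view, it came to about 28 mm, below the 29.4 mm that means 600 g.
- **Dabba:** The last pictures show it wholly on the tile, standing centred. The image estimates of its position were within about 8 mm of the tile's centre.
- **Scale:** It hangs on the prongs as it did at the start, and the gripper is open and clear of it. I saw no change in anything else on the counter.
- **Checks that failed:** The `dabba_foot` network found nothing in the last scene pictures, so I used the top view instead. The 4 N guard tripped as I lowered the scale onto the stand, at the height where it should seat.

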